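# Shift the test gearbox through its H-gate

### The job

The gear lever of the bench gearbox stands in the slot with the red disc. With the fingertips push it out to neutral, across, and fully home into the slot with the green disc, never going into the yellow or the blue gear on the way. Only push the lever, without forcing it or pinching it between the fingers, and leave the loose parts on the bench (orange gear, cap, two bolts) where they are.

Things in the scene. Friction and masses are not known exactly. Their poses are not given: they have to be found in the camera images.
- gearbox: Grey cast gearbox fixed to the bench: base plate 200 x 140 x 10 mm, casting 90 mm high, shift tower on top with a steel gate plate. Origin: centre of its underside, on the bench. x = shift direction (roughly away from the robot), y = cross direction (left seen along x), z up. Shaft stubs and two selector rods stick out of its end faces, all below 75 mm; above the gate plate is only the lever
- gate (a point): Centre of the level steel gate plate's top face (108 x 72 mm), 151 mm above the bench over the gearbox's origin, same axes. Its H-shaped opening: two slot pairs 12 mm wide along x, the left at y = +13 mm and the right at y = -13 mm, from x = -26 to +26 mm, joined at x = 0 by the neutral channel along y, 14 mm wide with rounded corners. A coloured disc marks each of the four slot ends
- knob (a point): Centre of the black ball knob (36 mm diameter) of the gear lever, 135 mm from the lever's pivot, which lies 92 mm above the bench on the gearbox's axis. Fully home in a slot it is about 46 mm off that axis along x, 30 mm along y, 12 mm lower than upright. Below it: 14 mm sleeve, then 9 mm steel shank through the gate. Moves at 2 to 3 N and stays where left; the gate stops it
- stem (a point): Point on the lever's shank 56.5 mm from the pivot, at the gate plate. Fully home in a slot it is 18 to 19.5 mm horizontally from the middle of that slot's disc; in the neutral channel 36 mm or more from every disc
- gear_shift (a joint): Tilt of the lever along the gearbox's x, rad: 0 upright in the neutral channel (free to cross when within about 0.04), positive = knob towards +x. The gate stops it at 0.345 to 0.365 either way (it gives a little under a firm push), fully home in a slot. Starts at about -0.35 (red slot)
- gear_select (a joint): Tilt of the lever along the gearbox's y, rad: about +0.22 in the left slot pair (y = +13 mm), about -0.22 in the right slot pair
- rod_left (a joint): Slide of the steel selector rod at the gearbox's +y side (its brass-tipped end sticks out of the -x face), m: 0 neutral, 0.011 to 0.013 either way in gear. The lower end of the lever moves it when the lever shifts in the right slot pair (lever towards +x drives the rod out, positive)
- rod_right (a joint): The same for the rod at the -y side, which the lever moves in the left slot pair; starts in gear at about -0.013
- red_disc: Red disc, 17 mm diameter, 2 mm thick, on the gate plate at the end of the slot where the lever starts: left pair, -x end, 38 mm from the plate's centre along x. Origin: middle of its underside. Fixed
- yellow_disc: Yellow disc, the same, at the +x end of the left slot pair. Fixed
- green_disc: Green disc, the same, at one end of the right slot pair, 38 mm from the plate's centre along x: at the +x end in some runs, at the -x end in others. Marks the gear wanted. Fixed
- blue_disc: Blue disc, the same, at the other end of the right slot pair. Fixed
- orange_gear: Orange printed gear, 174 mm diameter, 52 mm high, lying loose to the right of the gearbox. Origin: centre of its underside
- fluted_cap: Small black fluted cap, 33 mm diameter, 36 mm high, standing loose to the right of the gearbox. Origin: centre of its underside
- hex_bolt_1: Steel hex bolt, 30 mm high, standing loose on its 13 mm head to the right of the gearbox. Origin: centre of its underside
- hex_bolt_2: A second bolt, the same, beside it

How it is judged:
By the outcome, as a careful person would: the job done as asked, in the order asked, and still so for the second after the job is handed in, with the robot touching nothing.
It also fails if it takes over 67 s, if anything falls off the work surface, if the arm or the gripper's body presses on something with over 40 N, if the wrist force passes 120 N, or if a joint passes its speed limit or range.

### The arm

A 7-joint arm with a two-finger parallel gripper is mounted at the origin on a cart in front of the work surface, level with it; the furniture and walls round the work are solid. World frame = base frame: x ahead of the robot, y to its left, z up, the work surface at z = 0. Lengths are in m, angles in rad, forces in N, time in s.
With the tool pointing down it reaches from about 0.425 to 0.875 m from the base axis. Payload 4.7 kg.
Tool frame: the origin (TCP) lies between the finger pads; the fingertips stand 19 mm ahead of it and the grasp point (between the pads) is the TCP; z points along the fingers, y is the line along which they close (so a half turn about z gives the same grasp; the last joint's range is limited). The gripper opens to 85 mm and grips with 20 to 120 N. Pads are 22 mm wide; open, the fingers measure 114 mm over their backs; the gripper's body (76 mm by 85 mm) begins 54 mm behind the grasp point. The pads swing forward as they close: fully open they stand 13 mm farther back than shut.
Start: joints at [-1.203, 0.321, -0.07, 1.45, 0.023, 1.371, -0.057], TCP at [0.225, 0.61, 0.25] pointing down, gripper open.
Joint ranges: [-2.86, 2.86], [-0.3, 2.09], [-1.38, 1.24], [0.06, 2.45], [-1.56, 4.7], [0.09, 2.05], [-2.69, 2.69]. Speed limits (rad/s): [2.57, 2.57, 3.14, 3.14, 3.14, 3.14, 3.14].

### API

Orientations are given as a 3x3 rotation matrix whose columns are the frame's x, y, z axes.
In Python, from plant import state, cams, bot gives the robot as it stands. The module is installed in compiled form; this text tells all that it offers.
- The arm moves only by the tool drive_tool, never from a script. Its argument "steps" is a list of rows, each a list of 4 numbers: the shift along the world's x, y, z in mm, then the turn about the world's z in degrees. A call has 1 to 8 rows; each row is the pose to reach, as a shift and turn from the pose commanded when the call began; what a row does not reach only later rows make up. A row lasts 1/8 s, in which the tool goes at most 62.5 mm and 10.7 degrees, less where a joint would pass 70% of its speed; a pose out of reach is approached as far as the arm can. A call with a gripper value outside its range is refused whole. "jaw" is the finger opening in mm, from 0 to 85.4, set as the call begins (left out, the last holds). The fingers move at their own pace and stop on an object; the grip force is fixed at half the most. Time passes only in rows, so rows that repeat a pose let the fingers close. It gives the time, the measured TCP pose, the force, the opening and the grip force at its end, in the units of the state.
- state(): the state, without advancing time (a new reading comes with each control period).
- cams.get_image(name): name is "side" or "top"; returns (picture, depth): 420x560x3 uint8, red, green, blue; 420x560 float32, m along the optical axis (not along the pixel's ray), 0 where there is no reading.
- cams.calibration(name): a dict with "fov_y" (degrees; the focal length in pixels is half the picture's height over the tangent of half this angle, whatever the lens; pixels are square), "cx", "cy" (the principal point, pixels), "k1" (the pictures are not rectified: a ray, as slopes to the right and down, at radius r is drawn at 1 + k1 r^2 times it, then the intrinsics apply), "T" (4x4, takes a point from camera to world coordinates). Camera axes: x right, y down, z forward; pixel columns grow to the right and rows downward; lengths in m; the calibration is good to about 2 mm. A picture is of the moment at which its call begins. calibration takes no time and is no camera call.
- bot.close_job(): hands the job in; it is judged then, once.
The state is a dict: "clock": time; "q": joint angles; "dq": joint speeds; "effort": joint torques, N m; "tool_pos": TCP position; "eef_rot": TCP orientation; "contact_force": force on the tool from outside, world axes, zero at the start; "moment": the same for the moment, N m; "finger_gap": finger opening in m; "grip_force": force on a finger pad.
Only numpy, scipy, OpenCV 4.12 (cv2) and the standard library are available. Lean on these libraries where they do the work, as an engineer would, in place of code of your own. Each camera call takes 0.05 s, during which the arm holds its last target. There are 200 camera calls.

## Working session

There is one attempt and no reset: what is moved stays moved. The work goes in short steps, Python scripts to look and compute and a tool call to move; the robot and the scene stay as the last step left them, time stands still between calls to the robot, and variables do not carry over. Pictures are saved under pics/ and viewed, at most 10 in all, crops included, and the job is handed in when it is done.

Besides the shell and the picture viewer there is one more tool, called in YAML: its name, and indented under it one key for each argument. drive_tool: Moves the arm, as the interface text tells. Its arguments: {"type":"object","properties":{"steps":{"type":"array","items":{"type":"array","items":{"type":"number"}}},"jaw":{"type":"number"}},"required":["steps"]}

```bash
mkdir -p pics; cat > h.py <<'E'
import numpy as np, cv2
from plant import state, cams, bot
def K(n):
    c=cams.calibration(n); f=210/np.tan(np.radians(c["fov_y"])/2); return c,f
def ray(n,u,v):
    c,f=K(n); d=np.array([(u-c["cx"])/f,(v-c["cy"])/f]); s=d.copy()
    for _ in range(20): s=d/(1+c["k1"]*(s@s))
    T=np.array(c["T"]); return T[:3,3],T[:3,:3]@np.array([s[0],s[1],1])
def onz(n,u,v,z):
    o,d=ray(n,u,v); return o+d*(z-o[2])/d[2]
def atd(n,u,v,dep):
    o,d=ray(n,u,v); return o+d*dep
def proj(n,p):
    c,f=K(n); T=np.array(c["T"]); q=T[:3,:3].T@(np.array(p)-T[:3,3]); s=q[:2]/q[2]; s=s*(1+c["k1"]*(s@s)); return s[0]*f+c["cx"],s[1]*f+c["cy"]
E
python3 - <<'E'
from h import *
for n in("side","top"):
    im,d=cams.get_image(n); np.savez(f"pics/{n}0.npz",im=im,d=d); cv2.imwrite(f"pics/{n}0.png",im[...,::-1]); c,f=K(n); print(n,f,np.round(c["T"],3).tolist(),c["k1"])
s=state(); print(s["clock"],s["tool_pos"],np.round(s["eef_rot"],3).tolist(),s["contact_force"])
E
```

```text
side 485.0975281078375 [[0.999, 0.036, -0.028, 0.552], [0.042, -0.522, 0.852, -1.047], [0.016, -0.852, -0.523, 0.716], [0.0, 0.0, 0.0, 1.0]] -0.16996318908367314
top 495.46757124224945 [[0.003, -0.999, 0.051, 0.453], [-1.0, -0.003, 0.004, -0.161], [-0.004, -0.051, -0.999, 1.351], [0.0, 0.0, 0.0, 1.0]] -0.0762128453059306
0.1 [0.22506994 0.6092973  0.24930084] [[-0.938, 0.346, -0.001], [0.346, 0.938, -0.002], [-0.0, -0.002, -1.0]] [-0.5731807   0.34745125  0.2790872 ]
```

View pics/top0.png

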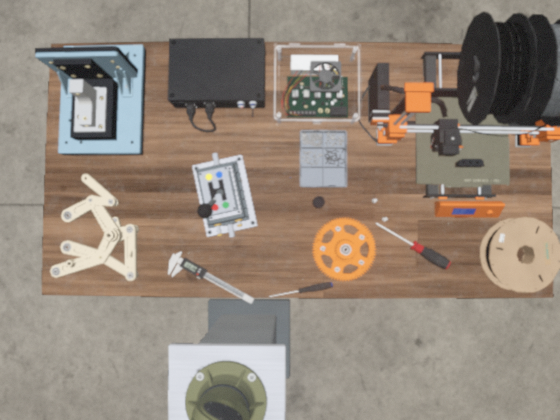

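View pics/side0.png

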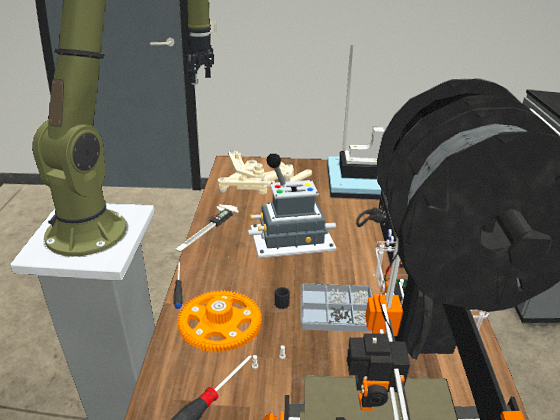

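The top view shows yellow (209,178), blue (219,175), red (215,207) and green (226,205), with the knob at about (205,210). Green is therefore at the -x end of the right pair. In the side view the knob is at (273,160).

```bash
cat > m.py <<'E'
from h import *
def blobs(n,im,box):
    x0,y0,x1,y1=box; hsv=cv2.cvtColor(im,cv2.COLOR_RGB2HSV).astype(int); h,s,v=hsv[...,0],hsv[...,1],hsv[...,2]
    R={"red":((h<8)|(h>172)),"yellow":(h>20)&(h<35),"green":(h>45)&(h<85),"blue":(h>100)&(h<130)}
    out={}
    for k,m in R.items():
        m=(m&(s>130)&(v>90)).astype(np.uint8); w=np.zeros_like(m); w[y0:y1,x0:x1]=m[y0:y1,x0:x1]
        c=cv2.connectedComponentsWithStats(w)
        if c[0]>1:
            i=1+np.argmax(c[2][1:,4]); out[k]=(c[3][i],c[2][i,4])
    return out
def knob(im,box):
    x0,y0,x1,y1=box; w=(im[y0:y1,x0:x1].max(2)<55).astype(np.uint8); c=cv2.connectedComponentsWithStats(w)
    i=1+np.argmax(c[2][1:,4]); return c[3][i]+[x0,y0],c[2][i]
E
python3 - <<'E'
from m import *
for n,b,kb in(("top",(195,160,245,225),(194,200,216,222)),("side",(250,170,325,205),(262,148,288,172))):
    im=np.load(f"pics/{n}0.npz")["im"]
    for k,(p,a) in blobs(n,im,b).items(): print(n,k,p.round(1),a,onz(n,*p,.153).round(4))
    p,st=knob(im,kb); print("knob",p.round(1),st, onz(n,*p,.215).round(4))
    cv2.imwrite(f"pics/{n}c.png",cv2.resize(im[b[1]-30:b[3]+30,b[0]-30:b[2]+30,::-1],None,fx=5,fy=5))
E
```

```text
top red [213.9 207. ] 21 [0.5168 0.0139 0.153 ]
top blue [218.6 174.4] 15 [0.5962 0.0033 0.153 ]
knob [205. 214.] [11 14  1  1  1] [0.4972 0.0252 0.215 ]
side red [277.4 186.1] 15 [0.519  0.0106 0.153 ]
side yellow [307.3 183.9] 15 [0.593  0.0274 0.153 ]
side green [279.2 191.1] 14 [ 0.5244 -0.0152  0.153 ]
side blue [309.5 189. ] 14 [0.598  0.0012 0.153 ]
knob [273.2 160.3] [  5   6  14  14 152] [0.5071 0.0267 0.215 ]
```

```bash
sed -i 's/s>130)&(v>90/s>85)\&(v>90/; s/max(2)<55/max(2)<75/' m.py
python3 - <<'E'
from m import *
im=np.load("pics/top0.npz")["im"]
for k,(p,a) in blobs("top",im,(203,165,235,215)).items(): print(k,p.round(1),a,onz("top",*p,.153).round(4))
print(im[210,194:218].tolist(),im[205,226],im[178,209])
p,st=knob(im,(192,198,216,222)); print(p,st,onz("top",*p,.215))
P={k:onz("side",*v,.153)[:2] for k,v in dict(r=(277.4,186.1),y=(307.3,183.9),g=(279.2,191.1),b=(309.5,189)).items()}
d=P['y']-P['r']+P['b']-P['g']; e=P['y']+P['r']-P['b']-P['g']
print(np.degrees(np.arctan2(d[1],d[0])),np.degrees(np.arctan2(-e[0],e[1])),np.linalg.norm(d)/2,np.linalg.norm(e)/2,sum(P.values())/4)
o1,d1=ray("side",273.2,160.3); o2,d2=ray("top",*p)
t=np.linalg.lstsq(np.c_[d1,-d2],o2-o1,rcond=None)[0]; print(o1+t[0]*d1,o2+t[1]*d2)
E
```

```text
red [214.  206.7] 34 [0.5173 0.0136 0.153 ]
yellow [208.5 176.5] 24 [0.591  0.0279 0.153 ]
green [225.2 204.5] 18 [ 0.5228 -0.0136  0.153 ]
blue [218.6 174.4] 30 [0.5963 0.0032 0.153 ]
[[120, 96, 78], [120, 99, 84], [112, 92, 78], [91, 77, 68], [69, 63, 61], [63, 59, 60], [64, 59, 61], [67, 61, 61], [68, 64, 63], [67, 62, 64], [64, 59, 61], [67, 62, 62], [64, 63, 63], [66, 63, 62], [58, 57, 55], [62, 56, 56], [60, 56, 56], [90, 78, 82], [148, 127, 133], [189, 151, 156], [209, 153, 158], [213, 153, 158], [205, 162, 168], [199, 182, 188]] [108 194 127] [248 242 130]
[204.28571429 210.36090226] [  6   7  13  12 133] [0.50554736 0.02698361 0.215     ]
12.683547290782931 11.386382404529211 0.07566863702293951 0.026453909280123825 [0.55858251 0.00607178]
[0.50702642 0.02712139 0.21486667] [0.50555755 0.0270197  0.21478141]
```

View pics/topc.png

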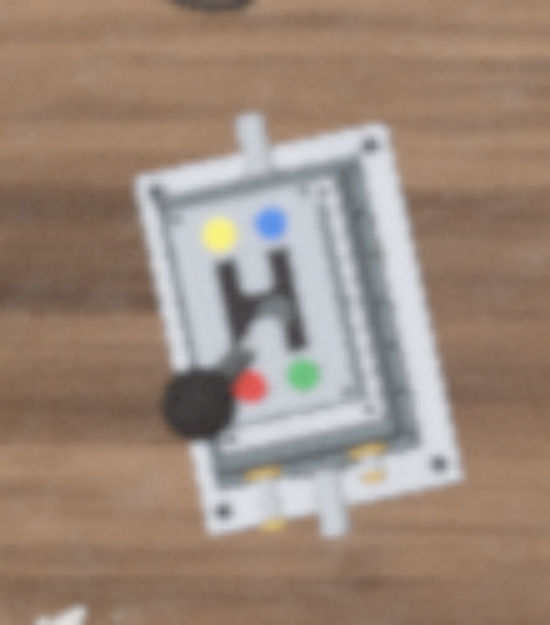

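The crop shows the H gate, with the knob over the red end and green at the near right. Measured gearbox centre is about (0.5577, 0.007) with yaw about 12°. The knob at (0.506, 0.027, 0.215) agrees with the given geometry. I'm closing the fingers and moving in.

drive_tool:
  steps:
    - [25, -35, 10, 4]
    - [50, -70, 20, 8]
    - [75, -105, 30, 12]
    - [100, -140, 35, 16]
    - [125, -175, 35, 20]
    - [150, -210, 35, 24]
    - [175, -245, 35, 28]
    - [195, -280, 35, 32]
  jaw: 0

```text
clock: 1.1
tool_pos: [0.421, 0.3281, 0.2849]
eef_rot: [[-0.979, -0.205, -0.0], [-0.205, 0.979, -0.001], [0.0, -0.0, -1.0]]
contact_force: [-0.2, 0.1, -0.0]
finger_gap: 0.0
grip_force: 0.0
```

drive_tool:
  steps:
    - [10, -50, 0, 0]
    - [18, -100, 0, 0]
    - [25, -150, 0, 0]
    - [30, -200, 0, 0]
    - [34, -250, 0, 0]
    - [37, -290, 0, 0]
    - [38, -312, 0, 0]
    - [38, -312, 0, 0]

```text
clock: 2.1
tool_pos: [0.4581, 0.0161, 0.2852]
eef_rot: [[-0.98, -0.2, -0.0], [-0.2, 0.98, 0.0], [0.0, 0.0, -1.0]]
contact_force: [0.0, 0.6, 0.2]
finger_gap: -0.0001
grip_force: 0.0
```

drive_tool:
  steps:
    - [0, 0, -20, 0]
    - [0, 0, -40, 0]
    - [0, 0, -63, 0]
    - [0, 0, -63, 0]

```text
clock: 2.6
tool_pos: [0.4568, 0.0191, 0.2206]
eef_rot: [[-0.979, -0.205, -0.004], [-0.205, 0.979, -0.001], [0.004, 0.0, -1.0]]
contact_force: [0.1, -0.4, 0.6]
finger_gap: -0.0001
grip_force: 0.0
```

```bash
cat > look.py <<'E'
import sys
from m import *
a=sys.argv[1]
im,_=cams.get_image("side"); s=im[130:220,225:345,::-1]
cv2.imwrite(f"pics/{a}.png",cv2.resize(s,None,fx=5,fy=5,interpolation=cv2.INTER_CUBIC))
s=state(); print(s["clock"],s["tool_pos"],s["contact_force"])
E
python3 look.py a1
```

```text
2.65 [0.45772534 0.01899294 0.22194012] [0.77178889 0.41072455 0.61485667]
```

View pics/a1.png

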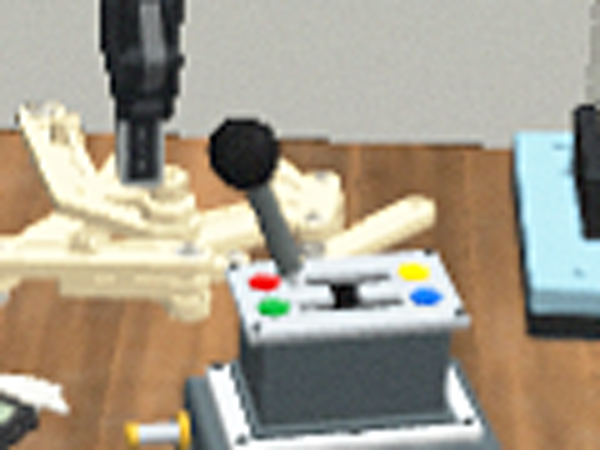

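The fingers are at crop (140,150), about 24 mm from the knob at (243,152), and the lever is still in red. The wider finger holder sits level with the knob top, so I'll ride a little higher and push along gearbox +x.

drive_tool:
  steps:
    - [5, 0, 4, 0]
    - [10, 1, 4, 0]
    - [15, 2, 4, 0]
    - [20, 3, 5, 0]
    - [25, 4, 6, 0]
    - [30, 5, 8, 0]
    - [34, 6, 9, 0]
    - [38, 7, 10, 0]

```text
clock: 3.65
tool_pos: [0.4964, 0.0247, 0.2325]
eef_rot: [[-0.979, -0.203, -0.0], [-0.203, 0.979, 0.0], [0.0, 0.0, -1.0]]
contact_force: [-3.4, 0.0, 2.8]
finger_gap: 0.0001
grip_force: 1.8
```

drive_tool:
  steps:
    - [4, 1, 1, 0]
    - [8, 2, 2, 0]
    - [12, 3, 3, 0]
    - [16, 4, 4, 0]
    - [20, 4, 5, 0]
    - [23, 5, 6, 0]
    - [23, 5, 6, 0]
    - [23, 5, 6, 0]

```text
clock: 4.65
tool_pos: [0.5194, 0.0298, 0.2382]
eef_rot: [[-0.979, -0.203, 0.001], [-0.203, 0.979, 0.0], [-0.001, -0.0, -1.0]]
contact_force: [-0.6, -1.2, -0.0]
finger_gap: 0.0001
grip_force: 0.4
```

```bash
python3 look.py a2
```

```text
4.7 [0.5193896  0.02984527 0.23829714] [-1.23652212  0.12211615 -1.14151812]
```

View pics/a2.png

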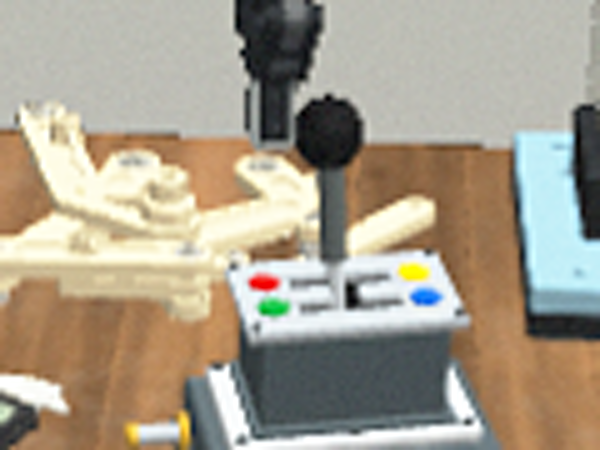

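The knob is at crop (330,131), and the lever is nearly upright at the left end of the neutral channel. Measuring its position next.

```bash
cat > kn.py <<'E'
import sys
from m import *
box=tuple(map(int,sys.argv[1].split(","))); z=float(sys.argv[2])
im,_=cams.get_image("side"); x0,y0,x1,y1=box
w=(im[y0:y1,x0:x1].max(2)<75).astype(np.uint8); w=cv2.morphologyEx(w,cv2.MORPH_OPEN,cv2.getStructuringElement(cv2.MORPH_ELLIPSE,(9,9)))
c=cv2.connectedComponentsWithStats(w)
y=np.radians(12); R=np.array([[np.cos(y),np.sin(y)],[-np.sin(y),np.cos(y)]])
for i in range(1,c[0]):
    p=c[3][i]+[x0,y0]; q=onz("side",*p,z)[:2]-[.5585,.0065]; print(p,c[2][i],"gb",(R@q*1000).round(1))
print("tool gb",(R@(np.array(state()["tool_pos"])[:2]-[.5577,.007])*1000).round(1))
E
python3 kn.py 283,145,305,172 .225
```

```text
[290.10884354 156.14285714] [  1   4  13  15 147] gb [-5.1 27.6]
tool gb [-32.7  30.3]
```

drive_tool:
  steps:
    - [2, 0, 0, 0]
    - [4, 1, 0, 0]
    - [5, 1, 0, 0]
    - [5, 1, 0, 0]

```text
clock: 5.25
tool_pos: [0.5244, 0.0308, 0.2385]
eef_rot: [[-0.979, -0.203, 0.0], [-0.203, 0.979, 0.0], [-0.0, 0.0, -1.0]]
contact_force: [-1.1, 0.6, 1.9]
finger_gap: -0.0001
grip_force: 0.9
```

```bash
python3 kn.py 283,145,307,172 .226
```

```text
[292.15972222 156.19444444] [  3   4  13  15 144] gb [-0.6 24.5]
tool gb [-27.7  30.2]
```

drive_tool:
  steps:
    - [-10, -2, 0, 0]
    - [-20, -4, 0, 0]
    - [-28, 20, 0, 0]
    - [-36, 45, 0, 0]
    - [-36, 45, 0, 0]

```text
clock: 5.92
tool_pos: [0.4873, 0.0776, 0.2384]
eef_rot: [[-0.978, -0.207, 0.0], [-0.207, 0.978, 0.001], [-0.001, 0.001, -1.0]]
contact_force: [0.8, -0.6, 0.7]
finger_gap: 0.0003
grip_force: 0.0
```

```bash
python3 kn.py 283,145,307,172 .226; python3 -c "
from h import *;print(state()['q'])"
```

```text
[291.96644295 156.08724832] [  3   4  13  15 149] gb [-1.  25.2]
tool gb [-54.  82.]
[-0.58104112 -0.0164746   0.37084292  1.85801398  0.00624708  1.29830614
  1.56539977]
```

drive_tool:
  steps:
    - [5, 5, 0, -10]
    - [12, 6, 0, -20]
    - [20, 6, 0, -30]
    - [28, 6, 0, -40]
    - [36, 6, 0, -50]
    - [44, 6, 0, -60]
    - [50, 6, 0, -70]
    - [53, 6, 0, -80]

```text
clock: 6.98
tool_pos: [0.5418, 0.0799, 0.2384]
eef_rot: [[-0.363, 0.932, 0.001], [0.932, 0.363, -0.001], [-0.001, 0.0, -1.0]]
contact_force: [0.1, -0.1, -0.6]
finger_gap: -0.0002
grip_force: 0.0
```

drive_tool:
  steps:
    - [0, 0, 0, -10]
    - [0, 0, 0, -10]
    - [0, 0, 0, -10]

```text
clock: 7.35
tool_pos: [0.5413, 0.081, 0.2384]
eef_rot: [[-0.205, 0.979, 0.0], [0.979, 0.205, -0.0], [-0.0, 0.0, -1.0]]
contact_force: [-0.5, -0.5, 0.5]
finger_gap: -0.0
grip_force: 0.0
```

```bash
python3 kn.py 283,145,307,172 .226; python3 - <<'E'
from m import *
im,_=cams.get_image("top"); cv2.imwrite("pics/t3.png",cv2.resize(im[140:250,160:280,::-1],None,fx=5,fy=5,interpolation=cv2.INTER_CUBIC))
E
```

```text
[291.8627451  156.05228758] [  3   4  13  15 153] gb [-1.2 25.4]
tool gb [-0.7 76. ]
```

View pics/t3.png

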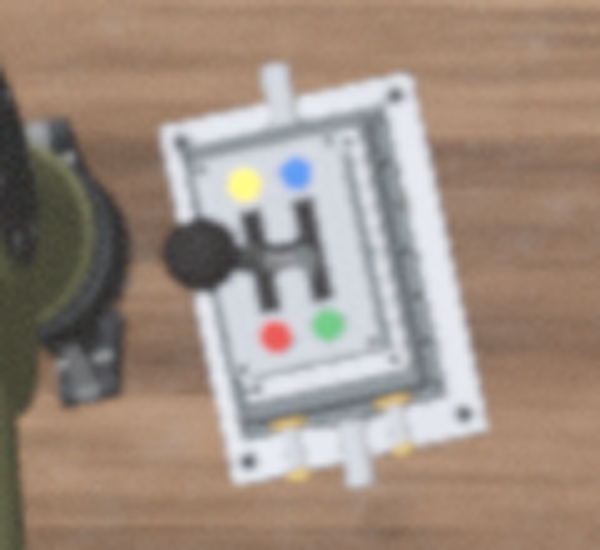

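The top view shows the lever in the neutral channel on the left side, with the knob at crop (200,255) and the gripper to its left. Next I push across along gearbox -y.

drive_tool:
  steps:
    - [1, -5, 0, 0]
    - [2, -10, 0, 0]
    - [3, -15, 0, 0]
    - [4, -20, 0, 0]
    - [5, -25, 0, 0]
    - [6, -30, 0, 0]
    - [7, -34, 0, 0]
    - [8, -38, 0, 0]

```text
clock: 8.45
tool_pos: [0.5493, 0.0435, 0.2383]
eef_rot: [[-0.203, 0.979, -0.0], [0.979, 0.203, -0.0], [-0.0, -0.0, -1.0]]
contact_force: [-0.6, 1.9, 1.7]
finger_gap: -0.0
grip_force: 0.8
```

drive_tool:
  steps:
    - [1, -5, 0, 0]
    - [2, -10, 0, 0]
    - [3, -15, 0, 0]
    - [4, -20, 0, 0]
    - [5, -24, 0, 0]
    - [6, -28, 0, 0]
    - [7, -31, 0, 0]
    - [7, -31, 0, 0]

```text
clock: 9.45
tool_pos: [0.5561, 0.0122, 0.2381]
eef_rot: [[-0.203, 0.979, -0.0], [0.979, 0.203, -0.001], [-0.0, -0.0, -1.0]]
contact_force: [-0.4, -0.1, -0.9]
finger_gap: -0.0003
grip_force: 0.1
```

```bash
python3 look.py a4;  python3 kn.py 278,145,312,180 .226
```

```text
9.5 [0.55612346 0.01237073 0.2381575 ] [-0.01585205  0.60561287 -0.48043457]
[296.8375  164.91875] [ 12  13  14  15 160] gb [  0.7 -25.1]
tool gb [-0.4  5.7]
```

View pics/a4.png

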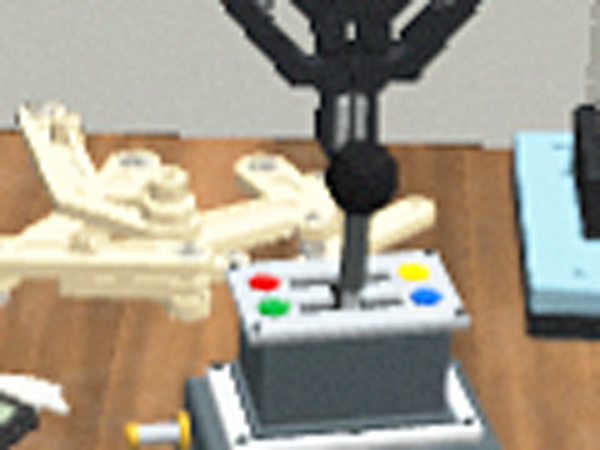

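The knob is at crop (362,177), gearbox (0.7, -25), so it is almost across. I'll press the last few mm.

drive_tool:
  steps:
    - [0, -2, 0, 0]
    - [1, -4, 0, 0]
    - [1, -5, 0, 0]
    - [1, -5, 0, 0]

```text
clock: 10.05
tool_pos: [0.5572, 0.0076, 0.2383]
eef_rot: [[-0.203, 0.979, -0.0], [0.979, 0.203, -0.0], [-0.0, -0.0, -1.0]]
contact_force: [0.0, 1.7, -0.8]
finger_gap: 0.0002
grip_force: 0.4
```

```bash
python3 kn.py 278,145,312,180 .2245
```

```text
[293.4893617  146.57446809] [10  0 12  5 47] gb [14.9 85. ]
[297.24528302 165.93081761] [ 13  14  14  15 159] gb [  1.2 -27.5]
tool gb [-0.4  0.8]
```

drive_tool:
  steps:
    - [0, -1, 0, 0]
    - [0, -2, 0, 0]
    - [0, -2, 0, 0]

```text
clock: 10.48
tool_pos: [0.5573, 0.0056, 0.2384]
eef_rot: [[-0.203, 0.979, 0.0], [0.979, 0.203, -0.0], [-0.0, 0.0, -1.0]]
contact_force: [0.5, 0.9, -0.5]
finger_gap: 0.0
grip_force: 0.4
```

drive_tool:
  steps:
    - [-3, 15, 0, 0]
    - [-6, 30, 0, 0]
    - [-6, 30, 0, 0]

```text
clock: 10.85
tool_pos: [0.5509, 0.0383, 0.2383]
eef_rot: [[-0.207, 0.978, -0.0], [0.978, 0.207, 0.001], [0.001, 0.0, -1.0]]
contact_force: [0.1, 0.7, -1.1]
finger_gap: 0.0
grip_force: 0.0
```

```bash
python3 kn.py 278,150,312,180 .2245
```

```text
[297.29559748 166.63522013] [ 13  10  14  15 159] gb [  0.6 -31.3]
tool gb [-0.2 30.7]
```

drive_tool:
  steps:
    - [10, 4, 0, 10]
    - [20, 6, 0, 20]
    - [30, 8, 0, 30]
    - [40, 9, 0, 40]
    - [49, 9, 0, 50]
    - [52, 5, 0, 60]
    - [54, -5, 0, 70]
    - [56, -15, 0, 80]

```text
clock: 11.9
tool_pos: [0.6074, 0.0199, 0.2383]
eef_rot: [[-0.999, -0.035, 0.0], [-0.035, 0.999, -0.001], [-0.0, -0.001, -1.0]]
contact_force: [-0.2, -0.5, 0.7]
finger_gap: 0.0002
grip_force: 0.0
```

drive_tool:
  steps:
    - [3, -12, 0, 10]
    - [5, -24, 0, 10]
    - [7, -35, 0, 10]
    - [7, -35, 0, 10]

```text
clock: 12.4
tool_pos: [0.6143, -0.0158, 0.2384]
eef_rot: [[-0.98, -0.2, 0.0], [-0.2, 0.98, -0.001], [0.0, -0.001, -1.0]]
contact_force: [0.1, -0.1, 0.4]
finger_gap: -0.0002
grip_force: 0.0
```

```bash
python3 kn.py 278,150,312,180 .2245; python3 look.py a5
```

```text
[297.29559748 166.63522013] [ 13  10  14  15 159] gb [  0.6 -31.3]
tool gb [ 50.8 -33. ]
12.5 [ 0.61421496 -0.01394098  0.23830193] [0.05221807 1.00946069 0.49141314]
```

View pics/a5.png

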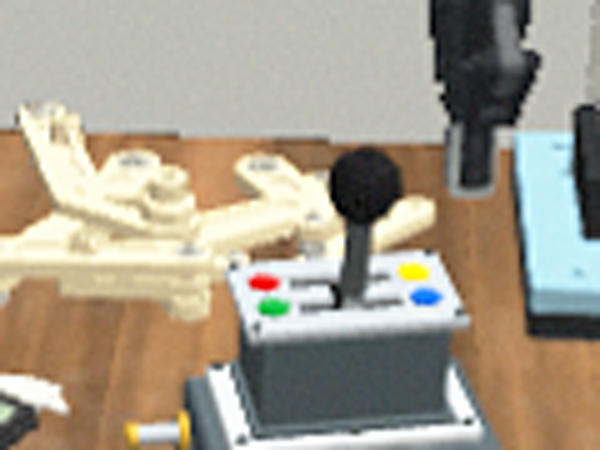

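The lever is in neutral on the right side and the fingers are on its +x side at crop (470,160). Next I push -x into green.

drive_tool:
  steps:
    - [-5, -1, 0, 0]
    - [-10, -2, 0, 0]
    - [-15, -3, 0, 0]
    - [-20, -4, 0, 0]
    - [-25, -5, 0, 0]
    - [-30, -6, -1, 0]
    - [-35, -7, -1, 0]
    - [-40, -8, -2, 0]

```text
clock: 13.5
tool_pos: [0.5742, -0.0222, 0.2366]
eef_rot: [[-0.979, -0.203, 0.001], [-0.203, 0.979, 0.0], [-0.001, 0.0, -1.0]]
contact_force: [2.2, 0.9, 1.5]
finger_gap: -0.0001
grip_force: 1.1
```

drive_tool:
  steps:
    - [-4, -1, -1, 0]
    - [-8, -2, -3, 0]
    - [-12, -3, -4, 0]
    - [-16, -4, -6, 0]
    - [-20, -4, -8, 0]
    - [-23, -5, -9, 0]
    - [-23, -5, -9, 0]

```text
clock: 14.38
tool_pos: [0.5506, -0.0273, 0.2271]
eef_rot: [[-0.979, -0.203, -0.001], [-0.203, 0.979, 0.0], [0.001, 0.0, -1.0]]
contact_force: [1.4, -0.3, 0.3]
finger_gap: 0.0004
grip_force: 0.4
```

```bash
python3 kn.py 264,155,298,185 .216
```

```text
[291.88 157.76] [22  0 12  8 75] gb [ 1.5 37. ]
[278.8875  170.93125] [  8   9  15  15 160] gb [-42.7 -30.9]
tool gb [-14.  -32.1]
```

drive_tool:
  steps:
    - [-1, 0, 0, 0]
    - [-2, 0, -1, 0]
    - [-3, -1, -1, 0]
    - [-3, -1, -1, 0]

```text
clock: 14.92
tool_pos: [0.5486, -0.0277, 0.2264]
eef_rot: [[-0.979, -0.204, 0.001], [-0.204, 0.979, 0.001], [-0.001, 0.001, -1.0]]
contact_force: [4.2, 1.0, -0.2]
finger_gap: -0.0002
grip_force: 2.0
```

drive_tool:
  steps:
    - [-1, 0, 0, 0]
    - [-2, 0, 0, 0]
    - [-2, 0, 0, 0]

```text
clock: 15.3
tool_pos: [0.5476, -0.0277, 0.2264]
eef_rot: [[-0.979, -0.204, 0.003], [-0.204, 0.979, 0.0], [-0.003, -0.0, -1.0]]
contact_force: [6.7, 2.5, -2.0]
finger_gap: 0.0002
grip_force: 3.8
```

```bash
python3 kn.py 264,155,298,185 .215
```

```text
[291.18292683 157.76829268] [21  0 13  8 82] gb [ 0.2 39.3]
[277.53896104 171.33116883] [  7  10  14  14 154] gb [-45.8 -30.5]
tool gb [-17.1 -31.8]
```

drive_tool:
  steps:
    - [-1, 0, 0, 0]
    - [-1, 0, 0, 0]
    - [-1, 0, 0, 0]

```text
clock: 15.72
tool_pos: [0.5472, -0.0276, 0.2264]
eef_rot: [[-0.979, -0.204, 0.005], [-0.204, 0.979, 0.0], [-0.005, -0.001, -1.0]]
contact_force: [9.7, 2.9, -4.5]
finger_gap: -0.0002
grip_force: 4.7
```

drive_tool:
  steps:
    - [10, 2, 0, 0]
    - [25, 5, 0, 0]
    - [40, 8, 0, 0]
    - [50, 10, 30, 0]
    - [50, 10, 80, 0]
    - [50, 10, 80, 0]

```text
clock: 16.48
tool_pos: [0.5979, -0.0185, 0.3107]
eef_rot: [[-0.979, -0.203, 0.007], [-0.203, 0.979, -0.0], [-0.007, -0.001, -1.0]]
contact_force: [0.6, 0.4, -0.7]
finger_gap: -0.0002
grip_force: 0.0
```

```bash
python3 kn.py 264,155,298,185 .215; python3 look.py a6; python3 - <<'E'
from m import *
im,_=cams.get_image("side"); i0=np.load("pics/side0.npz")["im"]
d=np.abs(im.astype(int)-i0).max(2)[260:380,170:300]; print((d>60).sum())
E
```

```text
[277.56329114 171.62025316] [  7  10  14  15 158] gb [-46. -32.]
tool gb [ 32.9 -33. ]
16.575 [ 0.59578472 -0.01826175  0.30643039] [-0.48830837  0.79508034 -0.3031428 ]
0
```

View pics/a6.png

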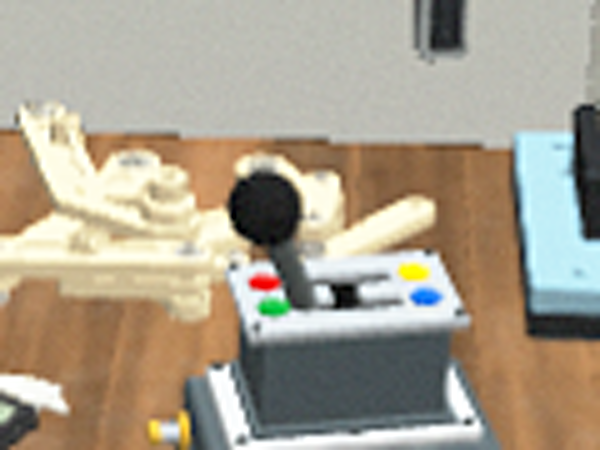

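The lever is home in the green slot: knob at crop (265,208), gearbox x -46 mm. It met the stop, the fingers are clear, and the loose parts have not moved. Handing in.

```bash
python3 -c "
from plant import bot; print(bot.close_job())"
```

```text
the job is handed in; nothing more can be done
None
```

The lever was pushed from red through neutral and across, then home into the green slot against its stop at under 11 N; I kept it out of yellow and blue, no change showed in the camera view of the loose parts, and the job was handed in after about 17 s of robot time.

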